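Set the orange-capped standard cell into the photometer

ROBOT

A 6-joint arm with a two-finger parallel gripper is mounted at the origin on the work surface. World frame = base frame: x ahead of the robot, y to its left, z up, the work surface at z = 0. Lengths are in mm, angles in rad, forces in N, time in s.
With the tool pointing down it reaches from about 350 to 875 mm from the base axis. Payload 4.2 kg.
Tool frame: the origin (TCP) lies on the centre line of the jaws, within the pads' length; the fingertips stand 17 mm ahead of it and the grasp point (between the pads) lies 2 mm behind it; z points along the fingers, y is the direction in which the jaws open and shut (so a half turn about z gives the same grasp; the last joint's range is limited). The gripper opens to 85 mm and grips with 20 to 120 N. Pads are 22 mm wide; open, the fingers measure 114 mm over their backs; the gripper's body (76 mm by 85 mm) begins 54 mm behind the grasp point. The pads swing forward as they close: fully open they stand 13 mm farther back than shut.
Start: joints at [0.259, 0.385, 0.008, 0, -1.194, -0.259], TCP at [624.979, 0.025, 248.312] pointing down, gripper open.
Joint ranges: [-3.14, 3.14], [-1.21, 2.06], [-1.07, 1.41], [-3.16, 2.05], [-2.99, -0.16], [-3.1, 3.1]. Speed limits (rad/s): [2.79, 2.79, 3.14, 3.14, 3.14, 3.14].

INTERFACE

Orientations are given as [roll, pitch, yaw] about the fixed x, y, z axes, in that order (R = Rz(yaw) Ry(pitch) Rx(roll)).
In Python, from plant import status, viewer, sign_off gives the robot as it stands.
- The arm moves only by the shell command python3 -m handwheel 'ROWS' [FORCE]. ROWS is JSON, a list of rows, each a list of 3 entries, a list of its own where there are three numbers: the closure, from 0 (fully open) to 1 (shut), then the shift along the world's x, y, z scaled (see below), then the turn about the world's z scaled (see below). In form: [[hand, [tx, ty, tz], roll], ...]. A call has exactly 8 rows; each row shifts and turns the commanded pose from where the row before left it; what a row does not reach is not made up. The controller multiplies each number of a shift by 0.03 m and each number of a turn by 180 degrees. A row lasts 1/12 s, in which the tool goes at most 41.7 mm and 7.16 degrees, less where a joint would pass 70% of its speed; a pose out of reach is approached as far as the arm can. A call with a number of a shift or a turn outside -1 to 1 is refused whole. A call with a gripper value outside its range is refused whole. The fingers move at their own pace and stop on an object; FORCE is the grip in N (left out, the last holds). Time passes only in rows, so rows that do not move let the fingers close, or fill a call up. It gives the time, the measured TCP pose, the force and the opening at its end, in the units of the state.
- status.observe(): the state, without advancing time (a new reading comes with each control period).
- viewer.read_camera(name): name is "scene" or "side" or "wrist"; returns a dict with "image" (480x640x3 uint8, red, green, blue), "intrinsics" (3x3 intrinsics, pixels), "extrinsics" (4x4, takes a point from camera to world coordinates); the wrist camera has in their place "tool_from_camera" (4x4, takes a point from camera to tool coordinates, whose origin is the TCP and whose axes are the flange's). Camera axes: x right, y down, z forward; pixel columns grow to the right and rows downward; lengths in mm; the calibration is good to about 2 mm. A picture is of the moment at which its call begins: read the wrist's pose just before it. There is no depth.
- sign_off(): hands the job in, once; it reports no verdict.
The state is a dict: "time": time; "joint_pos": joint angles; "dq": joint speeds; "joint_efforts": joint torques, N m; "eef_pos": TCP position; "tool_rot": TCP orientation; "contact_force": force on the tool from outside, world axes, zero at the start; "moment": the same for the moment, N m; "opening": finger opening in mm.
Only numpy, scipy, OpenCV 4.12 (cv2) and the standard library are available. Lean on these libraries where they do the work, as an engineer would, in place of code of your own. Each camera call takes 0.05 s, during which the arm holds its last target. There are 200 camera calls.

TASK

Take the orange-capped glass cell from the rack and set it upright and fully home in the square well of the photometer's turntable, then leave the turntable turned to its stop, so that the cell's two clear faces (not the frosted ones) face the lamp and the detector. The glass chips easily: feel for the well and let the cell meet the photometer only gently (never harder than about 25 N), and leave the other cells, the jug, the bottle and the jar where they stand.

Things in the scene. Friction and masses are not known exactly. Their poses are not given: they have to be found in the camera images.
- cell_a_mid (a point): centre (half-way up) of the orange-capped cell: a sealed upright square glass cell 25 x 25 mm, 90 mm high (the top 12 mm is the cap, 23 mm square), about 90 g, loose in a rack pocket. The two clear faces are those across its own x axis (normals +x and -x); the two frosted white faces are across its y axis; z up.
- cell_b_mid (a point): centre of the blue-capped cell, same size, in another pocket; a bystander
- cell_c_mid (a point): centre of the white-capped cell, same size, in another pocket; a bystander
- rack: grey rack, fixed, 62 x 200 x 30 mm, origin under its centre, long along its y; three square pockets 14 mm deep at y = -65, 0, +65 mm, any cell in any pocket; the cells stand 16 mm above the table in them, with about 1 mm of play, their clear faces looking along the row
- photometer: open-bay photometer, fixed, origin on the table under its centre; its own x axis is the light path (beam 85 mm above the table). Base 270 (x) x 130 (y) x 20 mm; blue lamp block at the -x end, grey detector block at the +x end, each 110 mm high, 85 mm wide in y, inner faces 78 mm from the centre. Between them a turntable on a cross slide (see bay, turret)
- bay (a point): middle of the photometer, 66 mm above the table, level with the turntable's top. NOT the well's centre: the turntable is clamped (firmly) on its cross slide anywhere up to 14 mm either way from here along the light path (photometer x; its y is 0). That place is not measured: find the well by feel or by sight
- turret (a joint): angle (rad) of the turntable: dark steel block 56 x 56 mm with a flat top and a central square well 26.4 mm wide, 30 mm deep (floor 36 mm above the table), mouth chamfered 2 mm. Turns anticlockwise from above about the well's centre, friction 0.06 N m, stays put; a cell has 0.05 rad play in it; 0 = at its stop, yellow-marked sides (its x) along the light path; at most 1.1
- jug: steel jug with handle, 80 mm across, 110 mm high, a bystander; origin under its centre
- reagent: amber bottle with blue cap, 60 mm across, 150 mm high, a bystander; origin under its centre
- jar: white jar, 64 mm across, 100 mm high, a bystander; origin under its centre
Mind the look-alikes: they are no part of the job. What is shaped like the part that bears cell_a_mid but black or pink is not meant.

How it is judged (in metres and radians):
At the end, for the whole second after the job is handed in: The orange-capped cell stands upright (within 0.06 rad) and released in the turntable's well, its foot within 2 mm of the well's floor; the turntable is within 0.08 rad of its stop and the cell's clear faces are square to the light path within 0.09 rad (5 degrees); everything at rest (z of cell_a_mid in the frame of photometer below 0.083 m and x of cell_a_mid in the frame of photometer between -0.018 and 0.018 m and y of cell_a_mid in the frame of photometer between -0.004 and 0.004 m and angle between cell_a_mid's own z axis and vertical below 0.06 rad and angle between the x axis of cell_a_mid and the x axis of photometer, either way round below 0.09 rad and value of joint turret below 0.08 rad and linear speed of cell_a below 0.01 m/s); the robot touches nothing.
It fails at once if the cell and the photometer (turntable included) press on each other harder than 30 N (contact force between cell_a and photometer above 30 N).
It fails at once if another cell, the jug, the bottle or the jar is moved more than 15 mm (distance of any of cell_b_mid, cell_c_mid, jug, reagent, jar from where it was at the start of the episode above 0.015 m).
It also fails if it takes over 67 s, if anything falls off the work surface, if the arm or the gripper's body presses on something with over 40 N, if the wrist force passes 120 N, or if a joint passes its speed limit or range.

## Working session

There is one attempt and no reset: what is moved stays moved. The work goes in short steps, Python scripts to look and compute and a shell command to move; the robot and the scene stay as the last step left them, time stands still between calls to the robot, and variables do not carry over. Pictures are saved under pics/ and viewed, about 8 in all and at most 12, crops included, and the job is handed in when it is done.

```bash
ls; mkdir -p pics; python3 - <<'E'
from plant import status, viewer
import cv2,numpy as np,pickle
print(status.observe())
d={}
for n in("scene","side","wrist"):
    r=viewer.read_camera(n);d[n]=r
    cv2.imwrite(f"pics/{n}0.png",r["image"][:,:,::-1])
    print(n,{k:np.round(v,3).tolist() for k,v in r.items() if k!="image"})
pickle.dump(d,open("v0.pkl","wb"))
E
```

```text
pics
{'time': 0.0, 'joint_pos': array([ 2.58589847e-01,  3.85548415e-01,  6.63150806e-03, -5.15488173e-04,
       -1.19403112e+00, -2.58574710e-01]), 'dq': array([-1.00154221e-03,  3.35450722e-04,  2.62712940e-04,  1.85375455e-03,
        4.69666587e-05,  3.97147910e-05]), 'joint_efforts': array([-9.55001960e-04, -3.92286408e+01,  1.88399577e+01,  4.18616563e+00,
       -4.72148502e-03,  8.27910434e-07]), 'eef_pos': array([6.24443596e+02, 1.62907245e-02, 2.47226255e+02]), 'tool_rot': array([ 3.13938998e+00, -8.72057190e-05, -1.57097127e+00]), 'contact_force': array([-0.00819261, -0.02518307, -1.16545682]), 'moment': array([0.00056747, 0.01920845, 0.04470109]), 'opening': 85.23734976162504}
scene {'intrinsics': [[459.928, 0.0, 324.058], [0.0, 459.928, 247.079], [0.0, 0.0, 1.0]], 'extrinsics': [[-0.122, 0.612, -0.781, 1143.246], [0.992, 0.07, -0.101, 145.033], [-0.008, -0.787, -0.616, 515.017], [0.0, 0.0, 0.0, 1.0]]}
side {'intrinsics': [[578.52, 0.0, 317.928], [0.0, 578.52, 240.986], [0.0, 0.0, 1.0]], 'extrinsics': [[0.8, -0.393, 0.454, 121.569], [-0.6, -0.528, 0.6, -558.388], [0.004, -0.753, -0.658, 770.577], [0.0, 0.0, 0.0, 1.0]]}
wrist {'intrinsics': [[370.634, 0.0, 319.355], [0.0, 370.634, 239.086], [0.0, 0.0, 1.0]], 'tool_from_camera': [[-0.0, -0.959, -0.283, 71.776], [1.0, -0.001, 0.001, 0.027], [-0.001, -0.283, 0.959, -126.045], [0.0, 0.0, 0.0, 1.0]]}
```

View pics/scene0.png

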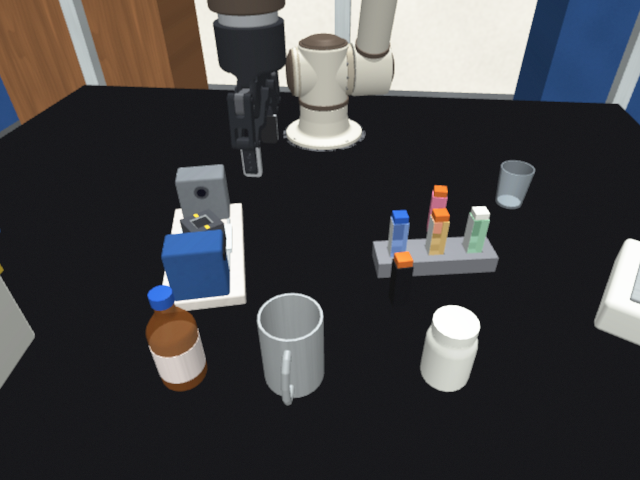

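View pics/side0.png

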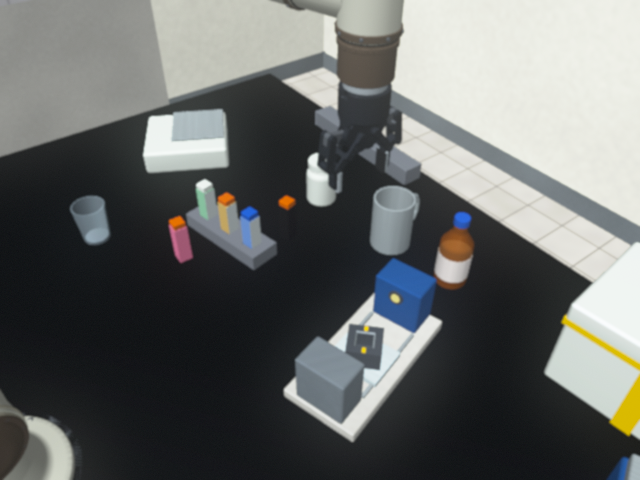

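The orange caps could be (scene pixels): amber cell in the rack (440,214), a pink body standing off the rack (439,191), and a black body standing in front (403,260). I choose the amber one in the rack, which is at (227,199) in the side view. Next step is measuring it.

```bash
cat > h.py <<'E'
import numpy as np,cv2,pickle
from scipy.spatial.transform import Rotation as R
def cam(r,st=None):
    if "extrinsics" in r: T=np.array(r["extrinsics"])
    else:
        W=np.eye(4);W[:3,:3]=R.from_euler('xyz',st["tool_rot"]).as_matrix();W[:3,3]=st["eef_pos"];T=W@np.array(r["tool_from_camera"])
    return np.array(r["intrinsics"]),T
def ray(c,uv):
    K,T=c;d=T[:3,:3]@np.linalg.inv(K)@[uv[0],uv[1],1];return T[:3,3],d/np.linalg.norm(d)
def plane(c,uv,z):
    o,d=ray(c,uv);return o+d*(z-o[2])/d[2]
def tri(c1,u1,c2,u2):
    o1,d1=ray(c1,u1);o2,d2=ray(c2,u2)
    s=np.linalg.lstsq(np.c_[d1,-d2],o2-o1,rcond=None)[0]
    a,b=o1+d1*s[0],o2+d2*s[1];return (a+b)/2,np.linalg.norm(a-b)
def proj(c,p):
    K,T=c;q=K@(T[:3,:3].T@(np.array(p)-T[:3,3]));return q[:2]/q[2]
def blobs(img,lo,hi,amin=15):
    m=cv2.inRange(cv2.cvtColor(img,cv2.COLOR_RGB2HSV),np.array(lo),np.array(hi))
    n,_,s,c=cv2.connectedComponentsWithStats(m)
    return [(c[i].round(1).tolist(),s[i].tolist()) for i in range(1,n) if s[i,4]>=amin]
E
python3 - <<'E'
from h import *
d=pickle.load(open("v0.pkl","rb"))
for n in("scene","side"):
    im=d[n]["image"]
    print(n,"orange",blobs(im,(5,200,120),(14,255,255)))
    print(n,"blue",blobs(im,(105,180,60),(125,255,255)))
    print(n,"yellow",blobs(im,(20,130,120),(32,255,255),4))
    
a=[cv2.resize(d["scene"]["image"][140:310,140:280],None,fx=3.4,fy=3.4,interpolation=2)]
b=cv2.resize(d["side"]["image"][250:440,275:450],None,fx=3.04,fy=3.04,interpolation=2)
a=a[0];h=min(a.shape[0],b.shape[0]);o=np.hstack([a[:h],b[:h]])[:,:,::-1]
s=min(1,800/o.shape[1]);o=cv2.resize(o,None,fx=s,fy=s);print(o.shape,s);cv2.imwrite("pics/c1.png",o)
a=cv2.resize(d["scene"]["image"][175:285,370:500],None,fx=3,fy=3,interpolation=2)
b=cv2.resize(d["side"]["image"][170:280,165:300],None,fx=3,fy=3,interpolation=2)
cv2.imwrite("pics/c2.png",np.hstack([a,b])[:,:,::-1])
E
```

```text
scene orange [([438.2, 193.6], [434, 192, 11, 4, 16]), ([439.0, 218.3], [435, 217, 11, 4, 21])]
scene blue [([400.1, 215.9], [392, 210, 17, 13, 200]), ([160.5, 297.0], [147, 285, 28, 25, 528])]
scene yellow [([195.3, 215.0], [193, 214, 5, 3, 13]), ([206.7, 226.5], [205, 225, 5, 4, 15]), ([434.3, 235.0], [433, 234, 4, 4, 7]), ([438.6, 235.6], [437, 235, 4, 2, 5]), ([0.7, 268.8], [0, 265, 3, 8, 16])]
side orange [([225.3, 198.2], [218, 193, 16, 12, 116]), ([286.6, 202.2], [279, 196, 16, 13, 91]), ([177.3, 222.2], [169, 216, 16, 13, 75])]
side blue [([248.9, 212.6], [241, 206, 17, 14, 152]), ([461.8, 219.1], [454, 212, 17, 15, 194]), ([404.5, 278.4], [377, 259, 57, 39, 1208]), ([621.7, 469.1], [616, 458, 11, 22, 113])]
side yellow [([600.2, 342.5], [561, 315, 79, 55, 519]), ([366.0, 328.1], [364, 326, 5, 5, 20]), ([363.2, 349.7], [361, 347, 5, 6, 26]), ([628.3, 410.3], [610, 375, 30, 61, 919])]
(459, 800, 3) 0.7936507936507936
```

View pics/c1.png

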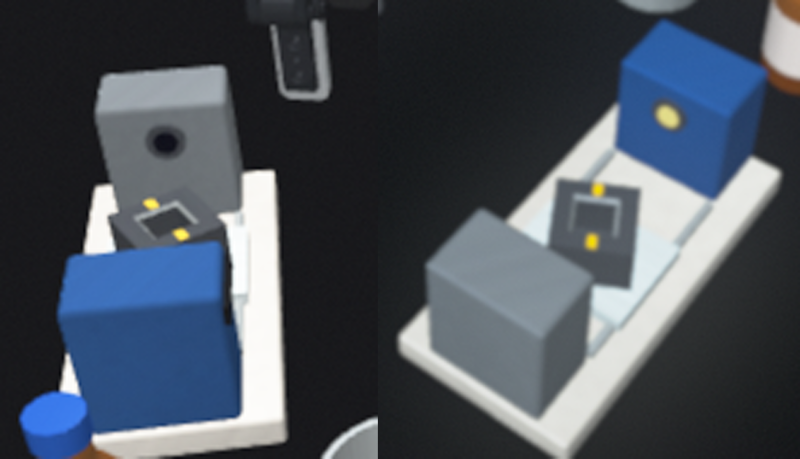

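View pics/c2.png

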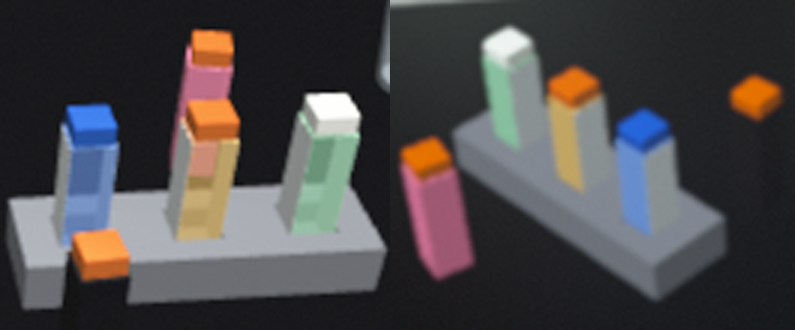

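The crops confirm the target: the amber cell in the middle pocket, with its cap at about scene (439,214) and side (226,199). The turntable is rotated, and its yellow marks are clear in both views. The grey-white faces seem to look along the row, so I'll check the frosted faces close up.

```bash
python3 - <<'E'
from h import *
d=pickle.load(open("v0.pkl","rb"))
S,D=cam(d["scene"]),cam(d["side"])
print("marks scene",m1:=[plane(S,u,66) for u in([195.3,215],[206.7,226.5])])
print("marks side",m2:=[plane(D,u,66) for u in([363.2,349.7],[366,328.1])])
for m in(m1,m2): print("ctr",(m[0]+m[1])/2,"ang",np.degrees(np.arctan2(*(m[1]-m[0])[1::-1])),np.linalg.norm(m[1]-m[0]))
print("cap tri a",tri(S,(439.5,217),D,(226.5,199.5)))
# masks of caps incl. all shades
for n,c in(("scene",S),("side",D)):
    im=d[n]["image"]
    for nm,lo,hi in(("orange",(3,170,90),(16,255,255)),("blue",(103,150,60),(125,255,255))):
        for b in blobs(im,lo,hi,40): print(n,nm,b,plane(c,b[0],101).round(1))
# lamp/detector blocks and base hull corners
for n,c in(("scene",S),("side",D)):
    im=d[n]["image"];hsv=cv2.cvtColor(im,cv2.COLOR_RGB2HSV)
    m=cv2.inRange(hsv,(0,0,110),(179,70,255))
    k,l,s,ce=cv2.connectedComponentsWithStats(m)
    i=l[290,235] if n=="scene" else l[415,345]
    print(n,s[i]);cn=max(cv2.findContours((l==i).astype('u1'),0,1)[0],key=cv2.contourArea)
    ap=cv2.approxPolyDP(cv2.convexHull(cn),3,True)[:,0];print(ap.tolist(),[plane(c,u,20)[:2].round().tolist() for u in ap])
for n,c,us in(("jug",S,(291,330)),("bottle",S,(162,300)),("jar",S,(455,325))): print(n,plane(c,us,{"jug":110,"bottle":150,"jar":100}[n]).round())
print("cupblack",plane(S,(403,258),89).round(),"pink",plane(S,(440,190),89).round(), plane(D,(286.6,200),88).round(),plane(D,(177,221),88).round())
E
```

```text
marks scene [array([ 509.51356646, -162.93161297,   66.        ]), array([ 540.78073587, -131.94623614,   66.        ])]
marks side [array([ 512.13178783, -158.28519673,   66.        ]), array([ 543.29960305, -128.32298253,   66.        ])]
ctr [ 525.14715117 -147.43892456   66.        ] ang 44.740646498452755 44.019648576308164
ctr [ 527.71569544 -143.30408963   66.        ] ang 43.87016418350089 43.23386387702302
cap tri a (array([516.3920543 , 251.92143474,  99.49865542]), np.float64(3.7195627425928373))
scene orange ([440.4, 190.4], [434, 185, 14, 12, 159]) [438.4 257.5 101. ]
scene orange ([440.6, 214.7], [432, 208, 18, 14, 203]) [514.3 252.2 101. ]
scene orange ([403.1, 259.8], [394, 252, 19, 16, 226]) [634.9 191.4 101. ]
scene orange ([166.4, 319.8], [146, 309, 50, 33, 559]) [783.1 -96.2 101. ]
scene orange ([182.8, 385.0], [164, 377, 35, 14, 211]) [870.7 -42.4 101. ]
scene blue ([574.9, 49.3], [514, 0, 126, 103, 9965]) [-488.8  747.9  101. ]
scene blue ([5.6, 109.1], [0, 79, 18, 52, 488]) [ 171.5 -748.3  101. ]
scene blue ([634.8, 104.1], [626, 78, 14, 47, 342]) [-15.3 747.4 
[... 798 characters left out ...]
 623.3 -503.1  101. ]
scene [ 171  164   75  147 4669]
[[221, 164], [241, 203], [245, 303], [186, 310], [174, 304], [171, 229], [176, 174], [180, 167]] [[238.0, -207.0], [393.0, -118.0], [666.0, -38.0], [690.0, -122.0], [680.0, -145.0], [494.0, -223.0], [294.0, -292.0], [262.0, -295.0]]
side [     0      0    640    480 177002]
[[639, 363], [639, 455], [626, 479], [0, 479], [0, 156], [336, 27], [401, 28], [591, 282]] [[873.0, -415.0], [726.0, -501.0], [680.0, -509.0], [8.0, -7.0], [220.0, 817.0], [1356.0, 977.0], [1529.0, 839.0], [972.0, -263.0]]
jug [790.  60. 110.]
bottle [797. -84. 150.]
jar [750. 252. 100.]
cupblack [616. 193.  89.] pink [417. 260.  89.] [616. 197.  88.] [416. 266.  88.]
```

```bash
python3 -m handwheel '[[0,[-0.5,1,0],0.007],[0,[-0.5,1,0],0.007],[0,[-0.5,1,0],0.007],[0,[-0.5,1,0],0.007],[0,[-0.5,1,0],0.007],[0,[-0.4,1,0],0.007],[0,[-0.4,1,0],0.007],[0,[-0.2,0.8,0],0.007]]' 20; python3 -m handwheel '[[0,[0,0,0],0],[0,[0,0,0],0],[0,[0,0,0],0],[0,[0,0,0],0],[0,[0,0,0],0],[0,[0,0,0],0],[0,[0,0,0],0],[0,[0,0,0],0]]'; python3 - <<'E'
from h import *
from plant import status,viewer
st=status.observe();r=viewer.read_camera("wrist");pickle.dump((st,r),open("v1.pkl","wb"))
c=cam(r,st)
cv2.imwrite("pics/w1.png",r["image"][:,:,::-1])
print(st["eef_pos"],st["tool_rot"],st["contact_force"])
for nm,lo,hi in(("orange",(3,150,90),(16,255,255)),("blue",(103,150,60),(125,255,255))):
  for b in blobs(r["image"],lo,hi,100): print(nm,b,plane(c,b[0],106).round(1))
E
```

```text
time: 0.82
eef_pos: [518.4, 235.8, 248.3]
tool_rot: [3.141, 0.0, -1.393]
contact_force: [0.3, -1.3, -0.2]
opening: 85.5
time: 1.48
eef_pos: [520.2, 233.5, 248.3]
tool_rot: [-3.142, 0.0, -1.396]
contact_force: [0.5, -0.8, -1.2]
opening: 85.9
[520.16879794 233.53396658 248.34077321] [-3.14158044e+00  1.00438460e-05 -1.39573844e+00] [ 0.54823932 -0.76892362 -1.19831718]
orange ([210.4, 151.8], [187, 135, 39, 36, 254]) [605.5 190.9 106. ]
orange ([322.6, 238.7], [308, 237, 29, 5, 102]) [516.3 240.1 106. ]
orange ([435.2, 275.2], [422, 261, 36, 34, 249]) [424.8 254.  106. ]
blue ([315.7, 168.6], [305, 152, 32, 32, 297]) [530.3 189.5 106. ]
```

View pics/w1.png

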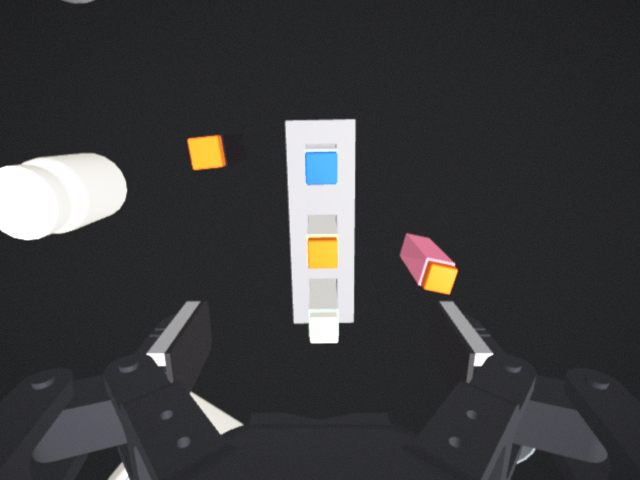

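In the wrist view (w1), the orange cap in the rack is at about (322,252), blue is at (321,168) and white at (323,327). The black decoy is at (207,152) and the pink one at (440,278). All three cells show the same opaque grey face along the row. In the scene crop, the pink decoy shows through the amber cell *across* the row. That contradicts the "clear faces look along the row" remark, so I'll check it with the cell lifted.

```bash
python3 - <<'E'
from h import *
st,r=pickle.load(open("v1.pkl","rb"));c=cam(r,st);im=r["image"]
hsv=cv2.cvtColor(im,cv2.COLOR_RGB2HSV)
def rect(m,seed,z):
    k,l,s,ce=cv2.connectedComponentsWithStats(m);i=l[seed[1],seed[0]]
    cn=max(cv2.findContours((l==i).astype('u1'),0,1)[0],key=cv2.contourArea)
    q=np.array([plane(c,u,z)[:2] for u in cn[:,0]],np.float32);(x,y),(w,h),a=cv2.minAreaRect(q);print(seed,"ctr",round(x,1),round(y,1),"size",round(w,1),round(h,1),"ang",round(a,1))
rect(cv2.inRange(hsv,(3,150,90),(28,255,255)),(322,253),106)
rect(cv2.inRange(hsv,(100,150,90),(125,255,255)),(321,170),106)
rect(cv2.inRange(hsv,(0,0,120),(179,60,255)),(300,200),30)
E
```

```text
(322, 253) ctr 514.8 250.7 size 21.6 24.1 ang 10.0
(321, 170) ctr 527.0 188.2 size 22.2 21.8 ang 10.0
(300, 200) ctr 511.9 264.5 size 63.0 225.2 ang 11.0
```

```bash
python3 -m handwheel '[[0,[-0.17,0.6,0],0],[0,[0,0,-0.8],0],[0,[0,0,-0.9],0],[0,[0,0,-0.9],0],[0,[0,0,-0.9],0],[0,[0,0,-0.9],0],[0,[0,0,-0.9],0],[0,[0,0,-0.53],0]]'; python3 -m handwheel '[[0,[0,0,0],0],[0,[0,0,0],0],[1,[0,0,0],0],[1,[0,0,0],0],[1,[0,0,0],0],[1,[0,0,0],0],[1,[0,0,0],0],[1,[0,0,0],0]]' 20
python3 -m handwheel '[[1,[0,0,0],0],[1,[0,0,0],0],[1,[0,0,0],0],[1,[0,0,0],0],[1,[0,0,0],0],[1,[0,0,0],0],[1,[0,0,0],0],[1,[0,0,0],0]]'
```

```text
time: 2.2
eef_pos: [513.7, 251.0, 70.5]
tool_rot: [3.138, -0.002, -1.396]
contact_force: [-1.3, 0.0, -0.6]
opening: 85.2
time: 2.87
eef_pos: [515.2, 252.3, 74.3]
tool_rot: [-3.14, 0.001, -1.395]
contact_force: [-0.8, -0.3, 3.5]
opening: 24.6
time: 3.53
eef_pos: [515.2, 252.3, 74.2]
tool_rot: [-3.141, 0.0, -1.394]
contact_force: [-1.7, -0.0, 5.8]
opening: 24.7
```

```bash
python3 -m handwheel '[[1,[0,0,0.2],0],[1,[0,0,0.6],0],[1,[0,0,0.9],0],[1,[0,0,1],0],[1,[0,0,1],0],[1,[0,0,1],0],[1,[0,0,0.3],0],[1,[0,0,0],0]]'; python3 - <<'E'
from h import *
from plant import status,viewer
st=status.observe();d={n:viewer.read_camera(n) for n in("scene","side")};pickle.dump((st,d),open("v2.pkl","wb"))
S,D=cam(d["scene"]),cam(d["side"])
p=st["eef_pos"]-[0,0,15]
o=[]
for n,c in(("scene",S),("side",D)):
    u=proj(c,p).astype(int);print(n,u);im=d[n]["image"][max(0,u[1]-50):u[1]+50,u[0]-50:u[0]+50]
    o.append(cv2.resize(im,(400,400),interpolation=2))
cv2.imwrite("pics/c3.png",np.hstack(o)[:,:,::-1]);print(st["contact_force"],st["opening"])
E
```

```text
time: 4.2
eef_pos: [515.9, 252.8, 226.3]
tool_rot: [-3.136, 0.003, -1.395]
contact_force: [0.0, 0.2, -1.2]
opening: 24.7
scene [452 152]
side [220 150]
[ 0.01214794  0.23013323 -1.1921557 ] 24.719784546039406
```

View pics/c3.png

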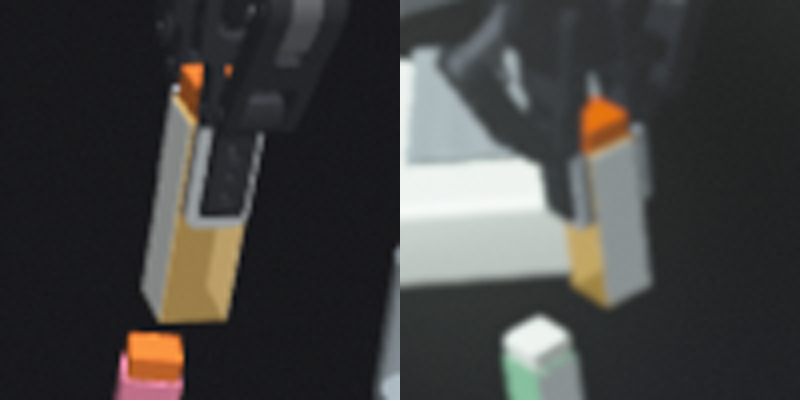

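The lifted view settles it: the faces along the row, seen at about (160,200) and (625,220) in the crop, are opaque grey-white, so those are frosted. The gripped faces are see-through amber. The cell's x axis therefore lies along the jaw axis (10°), so I need to turn it by about +34° to match the turntable marks. Now I'll go and view the well with the wrist camera.

```bash
python3 -m handwheel '[[1,[0,-0.4,0],0.016],[1,[0,-0.8,0],0.016],[1,[-0.1,-1,0],0.016],[1,[-0.1,-1,0],0.016],[1,[-0.1,-1,0],0.016],[1,[-0.1,-1,0],0.016],[1,[-0.1,-1,0],0.016],[1,[-0.1,-1,0],0.016]]'; python3 -m handwheel '[[1,[-0.1,-1,0],0.016],[1,[-0.1,-1,0],0.016],[1,[-0.1,-1,0],0.016],[1,[-0.1,-1,0],0.015],[1,[-0.05,-0.7,0],0],[1,[0,0,0],0],[1,[0,0,0],0],[1,[0,0,0],0]]'; cat > well.py <<'E'
import sys
from h import *
from plant import status,viewer
st=status.observe();r=viewer.read_camera("wrist");pickle.dump((st,r),open(sys.argv[1]+".pkl","wb"));c=cam(r,st)
cv2.imwrite(f"pics/{sys.argv[1]}.png",r["image"][:,:,::-1])
print(st["eef_pos"].round(1),st["tool_rot"].round(4),st["contact_force"].round(1))
for b in blobs(r["image"],(18,110,110),(36,255,255),15): print(b,plane(c,b[0],66).round(1))
E
python3 well.py w2
```

```text
time: 4.97
eef_pos: [495.2, 34.3, 220.8]
tool_rot: [3.137, 0.002, -0.99]
contact_force: [0.7, -0.5, -0.8]
opening: 24.5
time: 5.63
eef_pos: [482.6, -104.9, 221.7]
tool_rot: [3.139, 0.002, -0.795]
contact_force: [-0.7, 0.5, -1.4]
opening: 24.9
[ 482.6 -104.9  221.7] [ 3.1392e+00  2.4000e-03 -7.9540e-01] [-0.7  0.5 -1.4]
([285.3, 145.5], [278, 141, 15, 10, 142]) [ 542.2 -130.6   66. ]
([343.9, 145.6], [337, 141, 15, 10, 143]) [ 511.3 -160.8   66. ]
([319.0, 327.4], [281, 324, 78, 16, 373]) [419.1 -40.3  66. ]
```

View pics/w2.png

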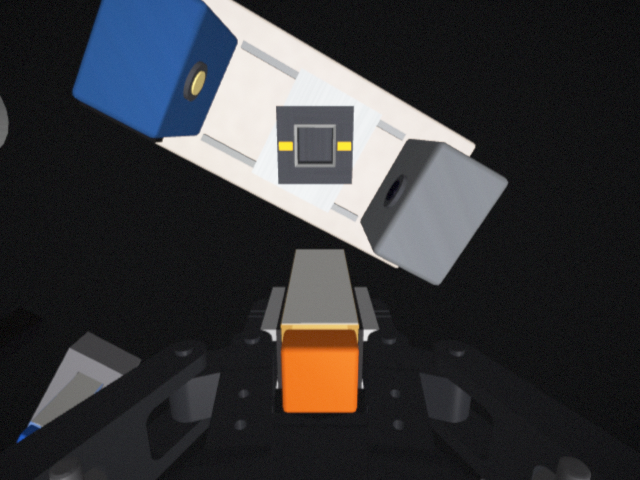

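w2 shows the turntable's marks at (285,146) and (344,146) with the well mouth centred near (315,146), and the held cell straight in the jaws with its cap at about (320,372). The marks run at 44.35°, and the jaws are at 44.4°. I'll measure how the cell sits in the grip using the same camera.

```bash
python3 - <<'E'
from h import *
st,r=pickle.load(open("w2.pkl","rb"));c=cam(r,st);im=r["image"];hsv=cv2.cvtColor(im,cv2.COLOR_RGB2HSV)
Rt=R.from_euler('xyz',st["tool_rot"]).as_matrix();p=st["eef_pos"]
T=lambda q:(Rt.T@(q-p)).round(1)
m=cv2.inRange(hsv,(5,180,150),(18,255,255));k,l,s,ce=cv2.connectedComponentsWithStats(m)
i=l[380,320];print("cap",s[i],ce[i]);x,y,w,h,a=s[i]
# top face edges: scan rows
ys,xs=np.where(l==i);v=hsv[:,320,2];print("col320 V",[(j,int(v[j])) for j in range(240,262,2)],[(j,int(v[j]),int(hsv[j,320,1])) for j in range(318,420,4)])
for nm,u,dz in(("cap bot edge",(320,y+h),32),("cap L",(x,400),32),("cap R",(x+w,400),32),("foot edge",(320,250),-58),("footL",(296.5,250),-58),("footR",(344.5,250),-58)):
    print(nm,T(plane(c,u,p[2]+dz)))
# well inner square: light rim
g=im[110:185,270:360].mean(2);print("rim rows",g[:,45].astype(int)[10:65].tolist());print("rim cols",g[35,:].astype(int)[15:80].tolist())
E
```

```text
cap [ 281  347   78   65 4888] [319.59226678 378.68146481]
col320 V [(240, 23), (242, 24), (244, 19), (246, 24), (248, 33), (250, 122), (252, 126), (254, 125), (256, 125), (258, 125), (260, 127)] [(318, 126, 6), (322, 149, 12), (326, 237, 128), (330, 127, 203), (334, 122, 217), (338, 122, 228), (342, 125, 220), (346, 141, 224), (350, 223, 216), (354, 245, 213), (358, 245, 210), (362, 245, 210), (366, 244, 214), (370, 243, 215), (374, 244, 211), (378, 243, 217), (382, 243, 215), (386, 243, 216), (390, 242, 217), (394, 242, 219), (398, 242, 215), (402, 242, 215), (406, 241, 217), (410, 238, 219), (414, 20, 13), (418, 22, 23)]
cap bot edge [-11.4   0.2 -32. ]
cap L [ -6.9 -11.7 -32. ]
cap R [ -7.  12. -32.]
foot edge [11.4  0.4 58. ]
footL [ 11.5 -11.9  57.9]
footR [11.4 13.2 58. ]
rim rows [87, 88, 88, 93, 133, 165, 165, 140, 96, 89, 88, 87, 89, 87, 89, 84, 90, 87, 89, 90, 88, 88, 88, 89, 89, 88, 90, 89, 89, 89, 87, 89, 88, 86, 88, 89, 90, 92, 87, 88, 79, 58, 50, 77, 122, 146, 138, 110, 88, 89, 86, 86, 87, 84, 87]
rim cols [180, 179, 180, 181, 179, 179, 178, 161, 111, 143, 177, 167, 112, 66, 75, 86, 90, 88, 88, 88, 84, 85, 85, 88, 88, 86, 88, 87, 86, 89, 88, 90, 89, 86, 91, 89, 87, 85, 89, 90, 89, 89, 93, 89, 90, 83, 72, 78, 132, 138, 121, 103, 143, 180, 183, 182, 181, 181, 183, 182, 182, 182, 182, 183, 182]
```

```bash
python3 -m handwheel '[[1,[0.3,-0.3,0],0],[1,[0.6,-0.55,0],0],[1,[0.5,-0.45,0],0],[1,[0.1,-0.07,0],0],[1,[0,0,-0.5],0],[1,[0,0,-0.7],0],[1,[0,0,-0.7],0],[1,[0,0,-0.7],0]]'; python3 -m handwheel '[[1,[0,0,-0.2],0],[1,[0,0,0],0],[1,[0,0,0],0],[1,[0,0,0],0],[1,[0,0,0],0],[1,[0,0,0],0],[1,[0,0,0],0],[1,[0,0,0],0]]'; python3 well.py w3; python3 - <<'E'
from h import *
from plant import viewer
o=[]
for n,(x,y) in(("scene",(200,190)),("side",(365,315))):
    r=viewer.read_camera(n);o.append(cv2.resize(r["image"][y-50:y+50,x-50:x+50],(400,400),interpolation=2))
r=pickle.load(open("w3.pkl","rb"))[1]["image"]
cv2.imwrite("pics/c4.png",np.vstack([np.hstack(o)[100:],np.pad(cv2.resize(r[150:350,220:420],(250,250)),((0,0),(0,550),(0,0)))])[:,:,::-1])
E
```

```text
time: 6.35
eef_pos: [528.6, -145.5, 144.4]
tool_rot: [-3.141, -0.0, -0.794]
contact_force: [-0.2, -0.2, -0.9]
opening: 24.5
time: 7.02
eef_pos: [528.6, -146.1, 139.9]
tool_rot: [-3.141, -0.001, -0.795]
contact_force: [0.3, 0.5, -1.3]
opening: 24.5
[ 528.6 -146.1  139.9] [-3.1408e+00 -7.0000e-04 -7.9490e-01] [ 0.3  0.5 -1.3]
([283.2, 263.4], [274, 258, 19, 12, 218]) [ 542.1 -130.3   66. ]
([358.5, 263.6], [350, 258, 18, 12, 210]) [ 511.2 -160.4   66. ]
([318.6, 327.5], [281, 324, 78, 16, 372]) [ 498.7 -115.    66. ]
```

View pics/c4.png

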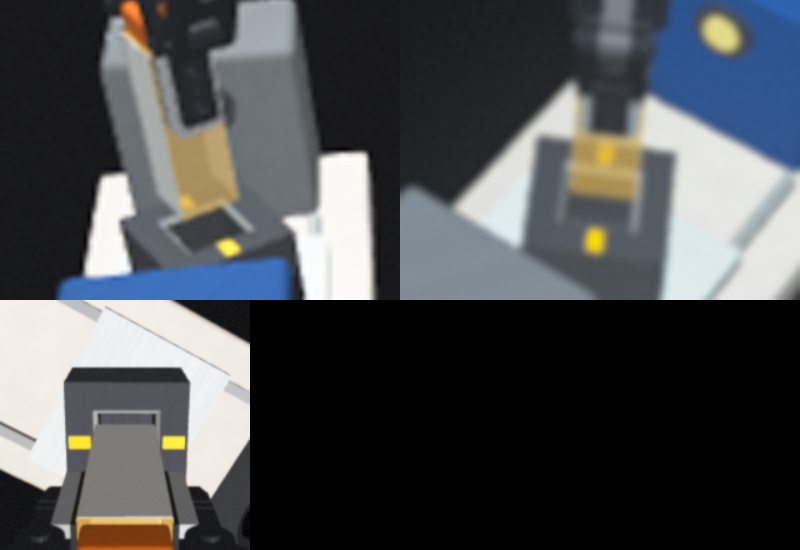

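c4 shows the foot hanging centred over the well mouth, square to it, about 16 mm above the top; the marks put the well at (526.7,-145.4) again. I'll shift about (-1.0,+0.4) mm and lower gently.

```bash
python3 -m handwheel '[[1,[-0.033,0.013,0],0],[1,[0,0,-0.06],0],[1,[0,0,-0.07],0],[1,[0,0,-0.07],0],[1,[0,0,-0.07],0],[1,[0,0,-0.07],0],[1,[0,0,-0.03],0],[1,[0,0,0],0]]'; python3 -m handwheel '[[1,[0,0,-0.02],0],[1,[0,0,-0.02],0],[1,[0,0,-0.02],0],[1,[0,0,-0.02],0],[1,[0,0,-0.02],0],[1,[0,0,-0.02],0],[1,[0,0,0],0],[1,[0,0,0],0]]'
```

```text
time: 7.83
eef_pos: [527.2, -145.7, 127.9]
tool_rot: [3.141, 0.001, -0.795]
contact_force: [-0.1, 0.4, -1.0]
opening: 25.1
time: 8.5
eef_pos: [527.4, -145.7, 124.7]
tool_rot: [-3.142, -0.0, -0.795]
contact_force: [0.2, -0.7, 0.2]
opening: 24.8
```

```bash
python3 -m handwheel '[[1,[0,0,-0.017],0],[1,[0,0,-0.017],0],[1,[0,0,-0.017],0],[1,[0,0,-0.017],0],[1,[0,0,-0.017],0],[1,[0,0,-0.017],0],[1,[0,0,0],0],[1,[0,0,0],0]]'
```

```text
time: 9.17
eef_pos: [527.4, -145.7, 121.6]
tool_rot: [3.142, 0.0, -0.795]
contact_force: [-0.0, 0.1, -0.7]
opening: 24.9
```

No contact with the foot at about 63.5 mm, so it is below the rim and in the chamfer. Continuing slowly.

```bash
python3 -m handwheel '[[1,[0,0,-0.017],0],[1,[0,0,-0.017],0],[1,[0,0,-0.017],0],[1,[0,0,-0.017],0],[1,[0,0,-0.017],0],[1,[0,0,-0.017],0],[1,[0,0,0],0],[1,[0,0,0],0]]'
```

```text
time: 9.83
eef_pos: [527.4, -145.7, 118.5]
tool_rot: [3.141, 0.0, -0.795]
contact_force: [0.5, 0.1, -1.8]
opening: 24.8
```

```bash
python3 -c "
from plant import status
s=status.observe();print(s['contact_force'],s['moment'],s['eef_pos'],s['opening'])"
```

```text
[ 0.47647703  0.05341104 -1.75048634] [-0.01046306 -0.00427715 -0.02166748] [ 527.36570648 -145.67540772  118.53053415] 24.839631782071134
```

```bash
python3 -m handwheel '[[1,[0,0,-0.035],0],[1,[0,0,-0.035],0],[1,[0,0,-0.035],0],[1,[0,0,-0.035],0],[1,[0,0,-0.035],0],[1,[0,0,-0.035],0],[1,[0,0,-0.035],0],[1,[0,0,0],0]]'; python3 -m handwheel '[[1,[0,0,-0.035],0],[1,[0,0,-0.035],0],[1,[0,0,-0.035],0],[1,[0,0,-0.035],0],[1,[0,0,-0.035],0],[1,[0,0,-0.035],0],[1,[0,0,-0.035],0],[1,[0,0,0],0]]'
```

```text
time: 10.5
eef_pos: [527.2, -145.7, 111.0]
tool_rot: [3.141, 0.0, -0.795]
contact_force: [-0.4, 0.6, -0.2]
opening: 24.9
time: 11.17
eef_pos: [527.2, -145.7, 103.6]
tool_rot: [3.141, 0.0, -0.795]
contact_force: [-0.1, 0.3, -0.9]
opening: 24.6
```

```bash
python3 -m handwheel '[[1,[0,0,-0.035],0],[1,[0,0,-0.035],0],[1,[0,0,-0.035],0],[1,[0,0,-0.035],0],[1,[0,0,-0.035],0],[1,[0,0,-0.035],0],[1,[0,0,-0.02],0],[1,[0,0,0],0]]'; python3 -m handwheel '[[1,[0,0,-0.01],0],[1,[0,0,-0.01],0],[1,[0,0,-0.01],0],[1,[0,0,-0.01],0],[1,[0,0,-0.01],0],[1,[0,0,0],0],[1,[0,0,0],0],[1,[0,0,0],0]]'
```

```text
time: 11.83
eef_pos: [527.3, -145.7, 96.8]
tool_rot: [3.141, 0.0, -0.795]
contact_force: [-0.3, 0.3, -0.2]
opening: 24.5
time: 12.5
eef_pos: [527.4, -145.7, 95.5]
tool_rot: [3.142, -0.0, -0.795]
contact_force: [-0.6, -0.4, -0.8]
opening: 24.7
```

The cell went in with no contact and its foot is about 1 mm above the floor. Now I'll turn clockwise toward the stop, watching the moment.

```bash
python3 -m handwheel '[[1,[0,0,0],-0.005],[1,[0,0,0],-0.01],[1,[0,0,0],-0.01],[1,[0,0,0],-0.01],[1,[0,0,0],-0.01],[1,[0,0,0],-0.01],[1,[0,0,0],-0.01],[1,[0,0,0],0]]';python3 -c "
from plant import status
s=status.observe();print(s['contact_force'],s['moment'],s['eef_pos'],s['opening'])
from h import *
st,r=pickle.load(open('w2.pkl','rb'));c=cam(r,st)
hsv=cv2.cvtColor(r['image'],cv2.COLOR_RGB2HSV)
e=cv2.Canny(cv2.inRange(hsv,(0,0,150),(179,40,255)),50,150)
for l in cv2.HoughLinesP(e,1,np.pi/720,40,minLineLength=60,maxLineGap=12)[:,0]:
    a,b=plane(c,l[:2],20),plane(c,l[2:],20);print(l,np.degrees(np.arctan2(*(b-a)[1::-1])).round(2),a[:2].round(),b[:2].round())"
```

```text
time: 13.17
eef_pos: [527.3, -145.8, 95.5]
tool_rot: [3.141, -0.0, -1.0]
contact_force: [-0.8, 0.0, -0.7]
opening: 24.9
[-0.78616016  0.01391875 -0.69933509] [-0.20839806  0.04261454 -0.06283273] [ 527.26968502 -145.83680629   95.48945369] 24.884469936317778
[233   1 474 144] -163.86 [ 646. -178.] [ 429. -241.]
[156 143 394 267] -163.95 [624. -51.] [ 395. -117.]
[282 324 357 324] -135.7 [429.   2.] [376. -50.]
[443 277 503 187] -73.29 [ 354. -142.] [ 381. -235.]
[199 133 237  43] -73.58 [603. -83.] [ 625. -158.]
[374 256 445 143] -74.51 [ 416. -111.] [ 447. -224.]
[277 105 351 105] -135.58 [ 571. -146.] [ 527. -189.]
[360 219 407 139] -74.02 [ 451. -126.] [ 473. -203.]
[282 322 357 322] -135.7 [431.  -0.] [378. -52.]
[431 140 504 182] -163.53 [ 458. -217.] [ 384. -239.]
[372 249 434 281] -163.61 [ 422. -114.] [ 357. -134.]
[275 107 278 182] 134.87 [ 571. -143.] [527. -99.]
[440 281 503 186] -73.16 [ 353. -138.] [ 382. -236.]
[281 183 350 183] -135.62 [ 525. -100.] [ 481. -143.]
[376 254 442 148] -74.25 [ 416. -114.] [ 446. -219.]
```

```bash
python3 -m handwheel '[[1,[0,0,0],-0.01],[1,[0,0,0],-0.014],[1,[0,0,0],-0.014],[1,[0,0,0],-0.014],[1,[0,0,0],-0.014],[1,[0,0,0],-0.014],[1,[0,0,0],-0.012],[1,[0,0,0],0]]';python3 -c "
from plant import status
s=status.observe();print(s['contact_force'],s['moment'],s['eef_pos'],s['opening'])"
```

```text
time: 13.83
eef_pos: [527.2, -145.9, 95.5]
tool_rot: [3.141, -0.0, -1.288]
contact_force: [-0.4, -1.0, -0.2]
opening: 24.7
[-0.37479771 -0.98559118 -0.24267962] [-0.31978742  0.0850481  -0.06975635] [ 527.2462358  -145.85314675   95.50473307] 24.675793429564795
```

```bash
python3 -m handwheel '[[1,[0,0,0],-0.002],[1,[0,0,0],-0.002],[1,[0,0,0],-0.002],[1,[0,0,0],-0.002],[1,[0,0,0],-0.002],[1,[0,0,0],0],[1,[0,0,0],0],[1,[0,0,0],0]]';python3 -c "
from plant import status
s=status.observe();print(s['contact_force'],s['moment'],s['tool_rot'],s['opening'])"
```

```text
time: 14.5
eef_pos: [527.2, -145.8, 95.5]
tool_rot: [3.141, -0.0, -1.319]
contact_force: [-1.1, -2.4, -0.1]
opening: 25.0
[-1.09024245 -2.43848993 -0.13651535] [-0.67613984  0.32009114  0.08501935] [ 3.14121238e+00 -2.27749899e-05 -1.31945441e+00] 25.022253779915136
```

```bash
python3 -m handwheel '[[1,[0,0,0],-0.001],[1,[0,0,0],-0.001],[1,[0,0,0],-0.001],[1,[0,0,0],-0.001],[1,[0,0,0],-0.001],[1,[0,0,0],0],[1,[0,0,0],0],[1,[0,0,0],0]]';python3 -c "
from plant import status
s=status.observe();print(s['contact_force'],s['moment'],s['tool_rot'],s['opening'])"; python3 well.py w4
```

```text
time: 15.17
eef_pos: [527.3, -145.7, 95.5]
tool_rot: [3.141, 0.0, -1.335]
contact_force: [-0.9, -3.2, -0.3]
opening: 25.0
[-0.94702579 -3.15998775 -0.3476676 ] [-0.92640043  0.4712362   0.07303357] [ 3.14130637e+00  1.79857787e-06 -1.33521564e+00] 25.000508609273147
[ 527.3 -145.7   95.5] [ 3.1413  0.     -1.3352] [-0.9 -3.2 -0.3]
([372.7, 291.1], [364, 285, 15, 14, 160]) [ 503.7 -152.5   66. ]
([265.9, 294.6], [261, 291, 11, 9, 74]) [ 550.8 -139.5   66. ]
([318.8, 327.4], [281, 325, 78, 15, 371]) [ 523.3 -128.7   66. ]
```

```bash
python3 - <<'E'
from h import *
st,r=pickle.load(open("w4.pkl","rb"));c=cam(r,st);im=r["image"]
cv2.imwrite("pics/c5.png",cv2.resize(im[170:420,190:450],None,fx=2.3,fy=2.3)[:,:,::-1])
g=cv2.cvtColor(im,cv2.COLOR_RGB2GRAY);e=cv2.Canny(g,40,110);e[:190]=0;e[300:]=0;e[:,:190]=0;e[:,450:]=0
for l in cv2.HoughLinesP(e,1,np.pi/720,30,minLineLength=35,maxLineGap=6)[:,0]:
    a,b=plane(c,l[:2],66),plane(c,l[2:],66);print(l,np.degrees(np.arctan2(*(b-a)[1::-1])).round(2)%90,a[:2].round(),b[:2].round())
E
```

```text
[263 221 369 214] 17.330000000000013 [ 559. -173.] [ 515. -187.]
[252 239 380 232] 16.710000000000008 [ 562. -164.] [ 508. -180.]
[190 204 245 201] 16.610000000000014 [ 590. -173.] [ 568. -180.]
[252 240 259 299] 17.040000000000006 [ 562. -164.] [ 553. -137.]
[436 299 440 191] 16.64 [ 474. -155.] [ 489. -203.]
[284 268 329 265] 17.50999999999999 [ 545. -154.] [ 526. -160.]
[284 265 352 261] 17.02000000000001 [ 546. -156.] [ 517. -164.]
```

View pics/c5.png

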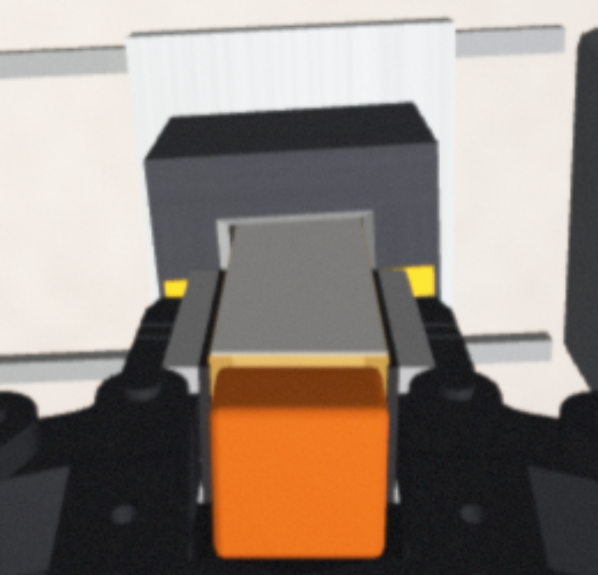

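c5 shows the turntable's edges parallel to the base rails (16.7° against 16.6°), so it is at the stop. The cell is at the end of its play. I'll turn it back about 1.5° to centre it, then lower it to the floor.

```bash
python3 -m handwheel '[[1,[0,0,0],0.004],[1,[0,0,0],0.004],[1,[0,0,0],0],[1,[0,0,0],0],[1,[0,0,-0.01],0],[1,[0,0,-0.01],0],[1,[0,0,0],0],[1,[0,0,0],0]]';  python3 -m handwheel '[[1,[0,0,-0.005],0],[1,[0,0,-0.005],0],[1,[0,0,-0.005],0],[1,[0,0,-0.005],0],[1,[0,0,0],0],[1,[0,0,0],0],[1,[0,0,0],0],[1,[0,0,0],0]]'
```

```text
time: 15.88
eef_pos: [527.4, -145.5, 94.9]
tool_rot: [-3.141, 0.0, -1.31]
contact_force: [-0.8, -0.8, -0.6]
opening: 24.8
time: 16.55
eef_pos: [527.4, -145.6, 94.3]
tool_rot: [-3.141, 0.0, -1.31]
contact_force: [-1.9, 0.1, -0.9]
opening: 24.7
```

```bash
python3 -m handwheel '[[1,[0,0,-0.006],0],[1,[0,0,-0.006],0],[1,[0,0,-0.006],0],[1,[0,0,-0.006],0],[1,[0,0,-0.006],0],[1,[0,0,0],0],[1,[0,0,0],0],[1,[0,0,0],0]]'
```

```text
time: 17.22
eef_pos: [527.5, -145.6, 94.2]
tool_rot: [-3.141, -0.0, -1.31]
contact_force: [-2.4, 0.9, 7.1]
opening: 24.9
```

Floor felt at TCP z = 94.2, matching the expected 94, with 7 N. Releasing partly and retreating upward.

```bash
python3 -m handwheel '[[0.5,[0,0,0],0],[0.5,[0,0,0],0],[0.5,[0,0,0],0],[0.5,[0,0,0],0],[0.5,[0,0,0],0],[0.5,[0,0,0],0],[0.5,[0,0,0],0],[0.5,[0,0,0],0]]'; python3 -c "
from plant import status
s=status.observe();print(s['contact_force'],s['opening'],s['eef_pos'])"
```

```text
time: 17.88
eef_pos: [527.4, -145.7, 93.4]
tool_rot: [-3.142, -0.0, -1.31]
contact_force: [-0.1, -0.1, 0.6]
opening: 42.4
[-0.13941434 -0.14893427  0.61446849] 42.42124232412022 [ 527.44056711 -145.67748343   93.35898674]
```

```bash
python3 -m handwheel '[[0.5,[0,0,0.2],0],[0.5,[0,0,0.4],0],[0.5,[0,0,0.8],0],[0.5,[0,0,1],0],[0.5,[0,0,1],0],[0.5,[0,0,1],0],[0.5,[0,0,0.3],0],[0.5,[-0.1,0.5,0],0]]'; python3 -m handwheel '[[0.5,[-0.2,0.8,0],0],[0.5,[-0.2,0.7,0],0],[0.5,[-0.1,0.3,0],0],[0.5,[0,0,0],0],[0.5,[0,0,0],0],[0.5,[0,0,0],0],[0.5,[0,0,0],0],[0.5,[0,0,0],0]]'; python3 well.py w5; python3 - <<'E'
from h import *
from plant import viewer
d0=pickle.load(open("v0.pkl","rb"));o=[]
for n,(x,y) in(("scene",(200,215)),("side",(365,320))):
    r=viewer.read_camera(n);o.append(cv2.resize(r["image"][y-60:y+60,x-60:x+60],(400,400),interpolation=2))
    df=cv2.absdiff(r["image"],d0[n]["image"]).max(2)>40
    k,l,s,ce=cv2.connectedComponentsWithStats(df.astype('u1'));print(n,[q[:5].tolist() for q in s[1:] if q[4]>25])
st,r=pickle.load(open("w5.pkl","rb"));c=cam(r,st);im=r["image"]
u=proj(c,[526.5,-145.5,90]).astype(int);print(u);u[1]=max(u[1],60)
b=cv2.resize(im[max(0,u[1]-60):u[1]+90,max(0,u[0]-120):u[0]+120],(320,200))
cv2.imwrite("pics/c6.png",np.vstack([np.hstack(o),np.pad(b,((0,0),(0,480),(0,0)))])[:,:,::-1])
hsv=cv2.cvtColor(im,cv2.COLOR_RGB2HSV);m=cv2.inRange(hsv,(5,180,150),(24,255,255))
cn=max(cv2.findContours(m,0,1)[0],key=cv2.contourArea);print("cap at z126",cv2.minAreaRect(np.array([plane(c,q,126)[:2] for q in cn[:,0]],np.float32)))
E
```

```text
time: 18.55
eef_pos: [526.4, -132.0, 238.4]
tool_rot: [-3.134, -0.003, -1.312]
contact_force: [-0.4, 0.1, -0.1]
opening: 42.7
time: 19.22
eef_pos: [509.5, -77.3, 234.2]
tool_rot: [3.141, -0.0, -1.311]
contact_force: [0.1, -1.6, 0.8]
opening: 42.6
[509.5 -77.3 234.2] [ 3.1412 -0.     -1.3111] [ 0.1 -1.6  0.8]
([348.4, 130.5], [342, 126, 14, 10, 135]) [ 506.1 -151.9   66. ]
([291.9, 132.7], [285, 128, 15, 10, 133]) [ 547.3 -139.3   66. ]
scene [[185, 0, 102, 92, 6555], [354, 0, 8, 48, 117], [388, 0, 9, 41, 126], [356, 45, 34, 17, 290], [352, 47, 4, 40, 88], [291, 54, 4, 39, 116], [390, 55, 5, 32, 54], [218, 90, 7, 9, 44], [234, 91, 16, 23, 200], [352, 95, 34, 2, 48], [219, 118, 19, 26, 201], [240, 147, 23, 31, 273], [187, 187, 26, 44, 714], [426, 208, 24, 47, 772], [180, 219, 8, 15, 64], [219, 219, 7, 21, 66]]
side [[90, 0, 205, 63, 3763], [252, 0, 88, 29, 1031], [307, 0, 70, 12, 546], [298, 0, 106, 171, 6760], [358, 7, 18, 28, 368], [325, 18, 12, 39, 246], [296, 76, 62, 143, 3195], [217, 192, 21, 41, 536], [345, 218, 5, 21, 56], [320, 238, 8, 22, 126], [348, 306, 36, 48, 886], [339, 335, 9, 17, 103], [380, 334, 10, 24, 158], [374, 360, 7, 11, 51], [363, 368, 10, 6, 44], [12, 407, 10, 9, 40], [0, 416, 29, 17, 196]]
[320 131]
cap at z126 ((526.848388671875, -145.16444396972656), (22.13498306274414, 21.6041316986084), 14.860350608825684)
```

View pics/c6.png

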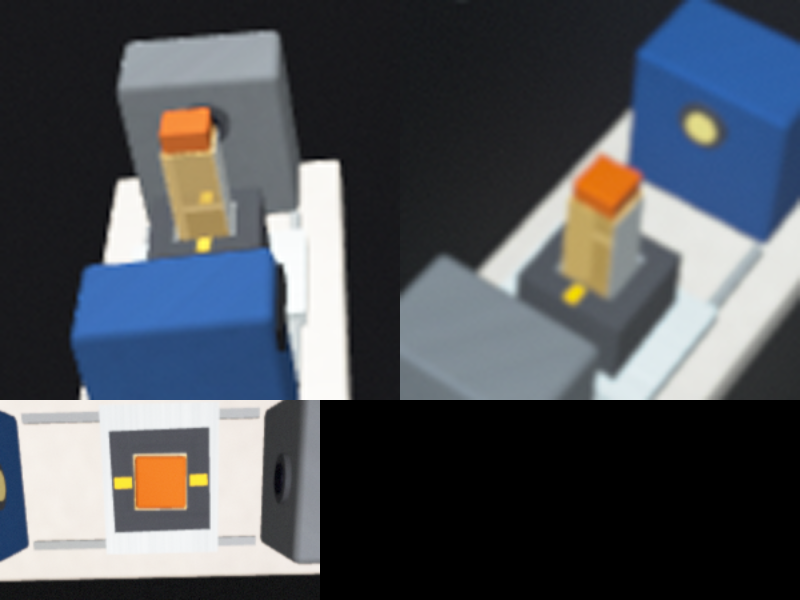

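c6 shows the cell upright in the well with its clear amber faces toward the lamp and detector; the far mark is even visible through it. The frosted side faces across the beam. The marks are at 17.0°, the cap at 14.9° and the photometer at about 16.2°, all within limits. Image differences show no bystander moved, and the gripper is clear.

```bash
python3 -c "
from plant import sign_off;print(sign_off())"
```

```text
the job is handed in; nothing more can be done
None
```

I took the orange-capped amber cell from the middle pocket and set it in the turntable's well. I then turned the table to its stop, released the cell and handed the job in about 19 s into the 67 s limit. No verdict was reported.

**Last checks**
- **Seating:** I felt the well's floor at tool height 94.2 mm (expected about 94), with 7 N on the wrist. Every reading taken with the cell in or over the well stayed at or below about 7 N.
- **Turntable:** its marks lie at 17.0° against about 16.2° for the photometer, roughly 0.015 rad from the stop.
- **Cell:** its cap lies at 14.9°, roughly 0.02 rad off square. The cap is within 1 mm of the well's centre, so the cell stands upright.
- **Bystanders:** comparing before and after pictures, only the robot, the orange-capped cell and the turntable changed. The gripper was well clear at hand-in.

**What disagreed**
- **Which faces are clear:** the description says the cells' clear faces look along the rack row. The pictures showed opaque grey-white (frosted) faces along the row and see-through amber faces across it. I followed the pictures, so the amber faces now look at the lamp and detector. If the description was right instead, the cell is 90° out.
- **Camera positions:** the scene and side cameras differed by about 4–5 mm in y. I used the wrist camera's measurement, and the cell went in without touching the rim.

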